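# Hold the jointer guard open for a knife check

## Task

I have the fence off the jointer and want to check its knives with a straightedge, so clear the outfeed table for me: take the push block off it and stand it flat on the infeed table. Then swing the sprung cutterhead guard open to 70 degrees and keep holding it there: finish while still holding it, because it springs shut when let go. Keep the gripper off the cutterhead and leave everything else where it is.

Things in the scene. Friction and masses are not known exactly. Their poses are not given: they have to be found in the camera images.
- jointer: bench-top jointer (planing machine), grey cast base, two bare steel tables end to end, fixed. Origin: centre of its underside; the cutterhead lies straight above it. y axis along the tables: outfeed on the +y side, infeed on the -y side, each 345 mm long (from 36 mm off the origin), 156 mm wide (x +-78). The fence is off; only its low bracket (up to 245 mm above the bench) is behind the tables
- infeed (a point): a point on the infeed table's top (198 mm above the bench), 5 mm nearer the front than its centre line, 220 mm from the cutterhead: room for the push block, lengthwise along the table. A chip brush lies across this table's outer end (jointer y about -355 mm): leave it
- outfeed (a point): the like point on the outfeed table's top (200 mm above the bench), which is to be cleared of the push block. A spanner lies across this table's outer end (jointer y about +350 mm): leave it
- cutterhead: steel cylinder with knives, 59 mm in diameter, across the gap between the tables (jointer y -30 to +30 mm), its top 2 mm below the outfeed table's top. Origin on its axis, mid length. Not to be touched
- guard (a joint): guard angle, rad: 0 = shut over the cutterhead, nose to the machine's back; grows counter-clockwise seen from above (nose to the outfeed side, then to the table's front); stop 1.75; 70 degrees = 1.22. A spring shuts it: 0.2 N m when shut, 0.55 at 70 degrees (2 to 5 N at guard_rib). Cast aluminium pork-chop shape, 160 mm pivot to nose, about 120 mm across, plate 4 to 14 mm above the outfeed table
- guard_pivot (a point): point on the guard's vertical pivot axis, 220 mm above the bench, at x -95, y -50 mm in the jointer's frame; x axis along the guard's rib towards the nose, turning with the guard
- guard_rib (a point): on the guard's upright rib: the straight wall (9 mm thick, 150 mm long) along its infeed-side edge, 4 to 38 mm above the outfeed table. This point: on the rib's infeed-side face, 105 mm from the pivot along the rib and 14.5 mm aside of the pivot, 24 mm above the outfeed table; turns with the guard. Pushed here, square to the face, the guard opens; the space on that side is free
- push_block: wooden push block, 0.2 to 0.4 kg: sole 164 x 78 mm, 16 mm thick, rubber underneath; round grip bar 27 mm thick, 136 mm long, axis 75 mm above the underside (top 89), lengthwise on two posts at +-55 mm, 92 mm clear between them. Origin: centre of the underside; x axis along its length. Starts on the outfeed table

How it is judged (in metres and radians):
On the way, in this order (a step that is already met when the one before it is completed fails the run):
1. the push block stands flat on the infeed table, let go (y of push_block in the frame of jointer between -0.345 and -0.11 m and x of push_block in the frame of jointer between -0.06 and 0.06 m and height (world z) of push_block between 0.193 and 0.204 m and angle between push_block's own z axis and vertical below 0.06 rad and contact force between the fingers and push_block below 0.2 N and linear speed of push_block below 0.03 m/s), for 0.2 s.
2. the guard is held open at 70 degrees (value of joint guard between 1.117 and 1.327 rad and contact force between the fingers and guard above 0.5 N), for 0.5 s.
At the end, for the whole second after the job is handed in: The fingers hold the guard still at 70 degrees (+-6), pressing over 0.5 N, the push block not touching it. The block stands flat, released and at rest on the infeed table, its middle 110 to 345 mm from the cutterhead along the table and within 60 mm of the centre line (all of step 1 and all of step 2 and velocity of joint guard between -0.1 and 0.1 rad/s and contact force between push_block and guard below 0.1 N); the arm keeps its last pose, push and grip.
It fails at once if the gripper or arm presses on the cutterhead (over 2 N) (contact force between any of the fingers, the arm and cutterhead above 2 N).
It fails at once if the push block falls off the tables (height (world z) of push_block below 0.15 m).
It fails at once if a bystander is disturbed (moved over 30 mm) (distance of any of spanner, chip_brush, straightedge, block_plane, sanding_block, glue_bottle, jar from where it was at the start of the episode above 0.03 m).
It also fails if it takes over 64 s, if anything falls off the work surface, if the arm or the gripper's body presses on something with over 40 N, if the wrist force passes 120 N, or if a joint passes its speed limit or range.

## Robot

A 6-joint arm with a two-finger parallel gripper is mounted at the origin on the work surface. World frame = base frame: x ahead of the robot, y to its left, z up, the work surface at z = 0. Lengths are in mm, angles in degrees, forces in N, time in s.
With the tool pointing down it reaches from about 200 to 875 mm from the base axis. Payload 3.4 kg.
Tool frame: the origin (TCP) lies at the very end of the fingers, on their centre line; the grasp point (between the pads) lies 19 mm behind it (r.hold_point_z is the distance from the TCP to the grasp point, in mm); x points along the fingers, y is the direction in which the jaws open and shut, and the axes are right-handed (so a half turn about x gives the same grasp; the last joint's range is limited). The gripper opens to 94 mm and grips with 3 to 60 N. Pads are 16 mm wide; open, the fingers measure 119 mm over their backs; the gripper's body (75 mm by 177 mm) begins 78 mm behind the grasp point.
Start: joints at [57.582, 15.808, 86.224, -0, 77.962, -6.933], TCP at [247.431, 519.079, 205.493] pointing down, gripper open.
Joint ranges: [-165.64, 165.64], [-43.16, 119.46], [12.63, 154.43], [-67.54, 247.53], [6.08, 155.33], [-154.97, 154.97]. Speed limits (degrees/s): [147.25, 147.25, 180, 180, 180, 180].

## Interface

Orientations are given as [roll, pitch, yaw] about the fixed x, y, z axes, in that order (R = Rz(yaw) Ry(pitch) Rx(roll)).
In Python, from plant import observe, eyes, order, boxes_of, r gives the robot as it stands. The module is installed in compiled form; this text tells all that it offers.
- The arm moves only by the tool send_rows, never from a script. Its arguments are lists of equal length, an entry for each row: "xyz": the shift along the tool's x, y, z in m, a list of three; "angular": the turn, a rotation vector about the tool's x, y, z in degrees, a list of three; "claw": the opening in per cent of the stroke, from 0 (shut) to 100 (fully open). A call has 1 to 5 rows; each row shifts and turns the commanded pose from where the row before left it, along the tool's axes as they then stand; what a row does not reach is not made up. A row lasts 1/12 s, in which the tool goes at most 41.7 mm and 7.16 degrees, less where a joint would pass 70% of its speed; a pose out of reach is approached as far as the arm can. A call with a gripper value outside its range is refused whole. The fingers move at their own pace and stop on an object; "force" is the grip in N (left out, the last holds). Time passes only in rows, so rows that do not move let the fingers close. It gives the time, the measured TCP pose, the force and the opening at its end, in the units of the state.
- observe(): the state, without advancing time (a new reading comes with each control period).
- eyes.read_camera(name): name is "side" or "top"; returns a dict with "pixels" (420x560x3 uint8, red, green, blue), "depth" (420x560 float32, mm along the optical axis (not along the pixel's ray), 0 where there is no reading), "fx", "fy", "cx", "cy" (pixels), "k1" (the pictures are not rectified: a ray, as slopes to the right and down, at radius r is drawn at 1 + k1 r^2 times it, then the intrinsics apply), "eye" and "orientation" of the camera in the world. Camera axes: x right, y up, looking along -z (the intrinsics and any distortion apply to the point x, -y, -z); pixel columns grow to the right and rows downward; lengths in mm; the calibration is good to about 2 mm. A picture is of the moment at which its call begins.
- order.job_done(): hands the job in, once; it reports no verdict.
Trained networks look in a picture, given as the dict that the camera call returned (one of the last four; its "shot" number tells which), for a name from the list of things; names that differ only in an ending like _2 or _b are one class to them, and where a whole thing is asked for, a point or a joint stands for the part that bears it (a point fixed in the world has none). Each returns a list of dicts, best first, with "score" (0 to 1); they miss things now and then, are a little off and sometimes report something else, mostly with a low value. They report only what shows in the picture. A call takes as long as a camera call.
- boxes_of(target, picture): "point" ([x, y, z] in mm, in world coordinates, good to about 4 mm: the middle of the surface that is visible of it).
The state is a dict: "clock": time; "q": joint angles; "qd": joint speeds; "effort": joint torques, N m; "tool_pos": TCP position; "eef_rot": TCP orientation; "contact_force": force on the tool from outside, world axes, zero at the start; "moment": the same for the moment, N m; "grip_width": finger opening in mm.
Only numpy, scipy, OpenCV 4.12 (cv2) and the standard library are available. Lean on these libraries where they do the work, as an engineer would, in place of code of your own. Each camera call takes 0.05 s, during which the arm holds its last target.

## Working session

There is one attempt and no reset: what is moved stays moved. The work goes in short steps, Python scripts to look and compute and a tool call to move; the robot and the scene stay as the last step left them, time stands still between calls to the robot, and variables do not carry over. Pictures are saved under pics/ and viewed, and the job is handed in when it is done.

Besides the shell and the picture viewer there is one more tool, called after "Call:" by a JSON object that holds its "name" and its "arguments", one argument or row to a line. send_rows: Moves the arm, as the interface text tells. Its arguments: {"type":"object","properties":{"xyz":{"type":"array","items":{"type":"array","items":{"type":"number"}}},"angular":{"type":"array","items":{"type":"array","items":{"type":"number"}}},"claw":{"type":"array","items":{"type":"number"}},"force":{"type":"number"}},"required":["xyz","angular","claw"]}

```bash
mkdir -p pics
python3 - <<'E'
from plant import observe, eyes, order, boxes_of, r
import cv2
print(observe())
for n in("side","top"):
    p=eyes.read_camera(n)
    cv2.imwrite(f"pics/{n}0.png",p["pixels"][:,:,::-1])
    print(n,{k:p[k] for k in p if k not in("pixels","depth")})
    for t in ["jointer","cutterhead","guard","guard_rib","guard_pivot","push_block","infeed","outfeed"]:
        try: print(t,[(d["score"],d["point"]) for d in boxes_of(t,p)][:3])
        except Exception as e: print(t,e)
E
```

```text
{'clock': 0.0, 'q': array([ 5.75818321e+01,  1.58477062e+01,  8.62916944e+01,  7.99916151e-04,
        7.79622275e+01, -6.93397229e+00]), 'qd': array([ 0.07697363, -0.05372907,  0.03147381,  0.11205255, -0.082095  ,
        0.06085924]), 'effort': array([ 1.81326966e-03, -4.04591203e+01, -2.37238169e+01,  7.03685498e-02,
        3.44946014e-02, -1.42430472e-04]), 'tool_pos': array([247.11834491, 518.58814879, 204.62842901]), 'eef_rot': array([ -97.37485532,   89.89836889, -122.85921845]), 'contact_force': array([-0.03956454,  0.21069968,  0.55255535]), 'moment': array([ 0.01308594, -0.01150313, -0.06213082]), 'grip_width': 93.89400415944758}
side {'fx': 469.1826001908745, 'fy': 469.1826001908745, 'cx': 278.58846715107234, 'cy': 212.55640407733566, 'k1': -0.04400716429815549, 'eye': array([ 484.07963921, -524.30571817,  750.01556306]), 'orientation': array([42.21960001,  0.28183156, -5.17546007]), 'shot': 1}
jointer [(0.93, [560.2, -65.7, 195.9])]
cutterhead []
guard [(0.6, [537.8, 31.5, 214.1]), (0.31, [562.8, -63.9, 195.0])]
guard_rib [(0.68, [542.7, 33.9, 211.9])]
guard_pivot [(0.61, [538.0, 29.9, 211.0])]
push_block [(0.81, [552.6, 246.4, 219.4])]
infeed [(0.63, [563.6, -64.4, 201.0]), (0.28, [536.2, 32.9, 212.6])]
outfeed [(0.74, [563.1, -61.0, 199.7])]
top {'fx': 425.606353665429, 'fy': 425.606353665429, 'cx': 286.30066145996756, 'cy': 212.42301884726652, 'k1': -0.08656867447420664, 'eye': array([ 365.28884033,   12.08185526, 1012.53020839]), 'orientation': array([  9.90483042,   0.8816165 , -90.78685568]), 'shot': 2}
jointer [(0.62, [546.1, 42.7, 197.9])]
cutterhead [(0.67, [547.5, 38.4, 198.2])]
guard [(0.63, [539.7, 47.4, 216.4])]
guard_rib [(0.91, [539.8, 42.3, 209.6])]
guard_pivot [(0.8, [538.6, 48.3, 214.7])]
push_block [(0.79, [546.8, 243.8, 215.2])]
infeed []
outfeed [(0.8, [549.0, 45.0, 202.4])]
```

View pics/side0.png

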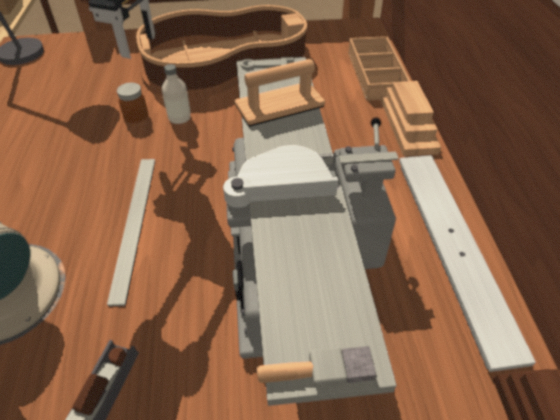

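View pics/top0.png

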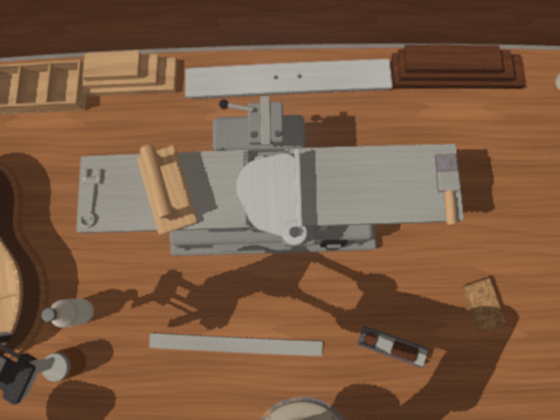

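The top picture has the push block crosswise on the outfeed table (165,190), the guard with its pivot at (293,232), the spanner at (90,197) and the brush at (448,190). Next I'll fit the geometry from depth.

```bash
cat > h.py <<'E'
import numpy as np, cv2
from scipy.spatial.transform import Rotation as R
from plant import observe, eyes, order, boxes_of, r
def cloud(p):
    d=p["depth"].astype(float); h,w=d.shape
    K=np.array([[p["fx"],0,p["cx"]],[0,p["fy"],p["cy"]],[0,0,1]])
    v,u=np.mgrid[:h,:w]
    xd=(u-p["cx"])/p["fx"]; yd=(v-p["cy"])/p["fy"]
    x,y=xd.copy(),yd.copy()
    for _ in range(20):
        s=1+p["k1"]*(x*x+y*y); x=xd/s;y=yd/s
    c=np.stack([x*d,-y*d,-d],-1)
    M=R.from_euler("xyz",p["orientation"],degrees=True).as_matrix()
    P=c@M.T+p["eye"]; P[d<=0]=np.nan
    return P
def proj(p,X):
    M=R.from_euler("xyz",p["orientation"],degrees=True).as_matrix()
    c=(np.asarray(X,float)-p["eye"])@M; x=c[...,0]/-c[...,2]; y=-c[...,1]/-c[...,2]
    s=1+p["k1"]*(x*x+y*y)
    return np.stack([p["fx"]*x*s+p["cx"],p["fy"]*y*s+p["cy"]],-1)
def rect(pts): return cv2.minAreaRect(pts.astype(np.float32))
E
python3 - <<'E'
from h import *
for n in("top","side"):
    p=eyes.read_camera(n); P=cloud(p); np.save(n+"P.npy",P)
    z=P[...,2]
    roi=(P[...,0]>400)&(P[...,0]<720)
    for y0 in range(-350,500,50):
        m=roi&(abs(P[...,1]-y0)<5)&(z>190)&(z<206)&(P[...,0]<650)
        if m.sum()>5: print(n,y0,m.sum(),"x",np.percentile(P[m][:,0],[1,50,99]).round(1),"z",np.median(z[m]).round(1))
    m=roi&(z>190)&(z<206)&(abs(P[...,0]-545)<60); print("y range",np.percentile(P[m][:,1],[0.05,.5,99.5,99.95]))
    for lo,hi in((209,222),(277,300)):
        m=roi&(P[...,1]>150)&(P[...,1]<340)&(z>lo)&(z<hi); q=P[m]; print("block",lo,m.sum(),q.mean(0),rect(q[:,:2]),np.median(q[:,2]))
    m=roi&(P[...,1]>-60)&(P[...,1]<140)&(z>228)&(z<245); q=P[m]; print("rib",m.sum(),q.mean(0),rect(q[:,:2]))
    m=roi&(P[...,1]>-60)&(P[...,1]<140)&(z>208)&(z<222); q=P[m]; print("plate",m.sum(),q.mean(0),rect(q[:,:2]))
E
```

```text
top -300 47 x [622.3 631.6 642.5] z 199.6
top -250 384 x [487.6 560.  638.6] z 199.8
top -200 391 x [485.3 562.5 640.4] z 199.7
top -150 396 x [485.5 559.5 638.7] z 199.7
top -100 397 x [483.6 558.1 637.5] z 199.6
top -50 397 x [482.9 558.  636.2] z 199.4
top 0 10 x [444.2 541.5 638.4] z 196.8
top 100 138 x [480.4 507.  635.3] z 201.4
top 150 394 x [480. 554. 634.] z 201.2
top 200 343 x [478.9 564.4 634.9] z 201.3
top 300 194 x [477.1 513.4 560.9] z 201.3
top 350 365 x [476.2 549.7 629.3] z 201.1
top 400 313 x [475.5 538.1 629.7] z 201.3
y range [-320.81186027 -316.46465878  438.37595325  440.99152247]
block 209 2100 [548.03416311 244.76624183 217.17481131] ((554.466552734375, 254.68075561523438), (164.0093994140625, 79.45447540283203), 18.292583465576172) 217.2921391518572
block 277 1095 [552.62000401 252.32191271 286.57993217] ((554.927490234375, 254.7722625732422), (135.70083618164062, 27.296789169311523), 18.556167602539062) 287.4211442089942
rib 977 [537.78339954  20.95853019 235.38991949] ((595.6782836914062, 37.350616455078125), (308.5243225097656, 96.35604858398438), 23.58713
[... 771 characters left out ...]
9.51581772 -318.80750059  423.17500757  442.3365123 ]
block 209 1852 [551.40623416 248.1834553  215.6918936 ] ((554.0087890625, 256.6063537597656), (164.50775146484375, 79.77302551269531), 17.767189025878906) 215.98658948299595
block 277 712 [552.84856152 250.64325204 283.6929931 ] ((554.638671875, 254.15072631835938), (137.61767578125, 27.090978622436523), 18.25809097290039) 284.42683554229615
rib 1141 [541.92233936  14.12457729 234.09769178] ((594.8539428710938, 39.01543426513672), (308.05364990234375, 94.32699584960938), 23.027950286865234)
plate 4190 [575.21094406  52.91038803 215.04150662] ((579.8419799804688, 59.91663360595703), (283.3172607421875, 129.55615234375), 3.7882635593414307)
```

```bash
cat >> h.py <<'E'
def yaw_of(s):
    M=R.from_euler("xyz",s["eef_rot"],degrees=True).as_matrix(); return np.degrees(np.arctan2(M[1,1],M[0,1])),M
def plan(target,ydeg):
    "shift in tool frame + rotation vector, to down-pointing pose with tool y at ydeg"
    s=observe(); a,M=yaw_of(s)
    y=np.array([np.cos(np.radians(ydeg)),np.sin(np.radians(ydeg)),0]); x=np.array([0,0,-1.]); T=np.stack([x,y,np.cross(x,y)],1)
    rv=R.from_matrix(M.T@T).as_rotvec(degrees=True)
    print("pos",s["tool_pos"].round(1),"yaw",a.round(2),"q",s["q"].round(1),"F",s["contact_force"].round(1),"w",round(s["grip_width"],1),"t",s["clock"])
    print("shift mm tool",(M.T@(np.array(target)-s["tool_pos"])).round(1),"world",(np.array(target)-s["tool_pos"]).round(1),"rot",rv.round(2)); print(M.round(3).tolist())
E
python3 - <<'E'
from h import *
plan([554.6,254.5,340],108.3)
plan([554.6,254.5,340],-71.7)
E
```

```text
pos [247.4 519.1 205.5] yaw 64.51 q [57.6 15.8 86.2  0.  78.  -6.9] F [-0.8  0.2 -0.1] w 93.6 t 1.0
shift mm tool [-134.5 -106.6  391.1] world [ 307.2 -264.6  134.5] rot [-4.379e+01  0.000e+00 -1.000e-02]
[[0.0, 0.43, 0.903], [0.0, 0.903, -0.43], [-1.0, 0.0, 0.0]]
pos [247.4 519.1 205.5] yaw 64.51 q [57.6 15.8 86.2  0.  78.  -6.9] F [-0.8  0.2 -0.1] w 93.6 t 1.0
shift mm tool [-134.5 -106.6  391.1] world [ 307.2 -264.6  134.5] rot [ 1.3621e+02 -1.0000e-02 -0.0000e+00]
[[0.0, 0.43, 0.903], [0.0, 0.903, -0.43], [-1.0, 0.0, 0.0]]
```

Call:
{"name": "send_rows", "arguments": {
  "xyz": [
    [-0.027,0,0],
    [-0.027,0,0],
    [-0.027,0,0],
    [-0.027,0,0],
    [-0.027,0,0]
  ],
  "angular": [
    [-7,0,0],
    [-7,0,0],
    [-7,0,0],
    [-7,0,0],
    [-7,0,0]
  ],
  "claw": [100,100,100,100,100]
}}

```text
clock: 1.42
tool_pos: [247.3, 518.9, 341.9]
eef_rot: [56.2, 90.0, 66.0]
contact_force: [-0.1, 0.8, 0.5]
grip_width: 94.1
```

Call:
{"name": "send_rows", "arguments": {
  "xyz": [
    [0,0,0],
    [0,0,0],
    [0,0,0]
  ],
  "angular": [
    [-4.4,0,0],
    [-4.4,0,0],
    [0,0,0]
  ],
  "claw": [100,100,100]
}}

```text
clock: 1.67
tool_pos: [247.5, 519.2, 341.2]
eef_rot: [37.2, 89.9, 55.6]
contact_force: [-0.1, -1.8, -0.8]
grip_width: 93.9
```

```bash
python3 -c "
from h import *
plan([554.6,254.5,340],108.3)"
```

```text
pos [247.5 519.2 341.2] yaw 108.38 q [ 57.6  13.4  70.9  -0.   95.7 -50.8] F [-0.1 -1.8 -0.8] w 93.9 t 1.6667
shift mm tool [   1.1 -348.1  207.9] world [ 307.1 -264.7   -1.2] rot [ 0.08  0.06 -0.05]
[[0.001, -0.315, 0.949], [0.001, 0.949, 0.315], [-1.0, 0.001, 0.001]]
```

Call:
{"name": "send_rows", "arguments": {
  "xyz": [
    [0,-0.025,0.015],
    [0,-0.035,0.021],
    [0,-0.035,0.021],
    [0,-0.035,0.021],
    [0,-0.035,0.021]
  ],
  "angular": [
    [0,0,0],
    [0,0,0],
    [0,0,0],
    [0,0,0],
    [0,0,0]
  ],
  "claw": [100,100,100,100,100]
}}

```text
clock: 2.08
tool_pos: [394.1, 392.2, 340.1]
eef_rot: [-168.2, 90.0, -150.0]
contact_force: [0.2, 0.2, 0.6]
grip_width: 94.0
```

Call:
{"name": "send_rows", "arguments": {
  "xyz": [
    [0,-0.035,0.021],
    [0,-0.035,0.021],
    [0,-0.035,0.021],
    [0,-0.035,0.021],
    [0,-0.025,0.015]
  ],
  "angular": [
    [0,0,0],
    [0,0,0],
    [0,0,0],
    [0,0,0],
    [0,0,0]
  ],
  "claw": [100,100,100,100,100]
}}

```text
clock: 2.5
tool_pos: [541.3, 265.2, 339.7]
eef_rot: [-112.6, 89.9, -94.5]
contact_force: [0.3, 0.8, -0.1]
grip_width: 93.7
```

Call:
{"name": "send_rows", "arguments": {
  "xyz": [
    [0,-0.018,0.01],
    [0,0,0],
    [0,0,0]
  ],
  "angular": [
    [0,0,0],
    [0,0,0],
    [0,0,0]
  ],
  "claw": [100,100,100]
}}

```text
clock: 2.75
tool_pos: [554.6, 253.3, 339.5]
eef_rot: [160.6, 89.9, 178.7]
contact_force: [-0.3, 0.1, -1.2]
grip_width: 93.9
```

```bash
python3 -c "
from h import *
plan([554.6,254.5,257],108.3)"
```

```text
pos [554.6 253.3 339.5] yaw 108.11 q [ 18.   16.7  66.5   0.   96.9 -90.1] F [-0.3  0.1 -1.2] w 93.9 t 2.75
shift mm tool [82.5  1.   0.6] world [  0.    1.2 -82.5] rot [-0.19 -0.11 -0.04]
[[-0.002, -0.311, 0.95], [0.0, 0.95, 0.311], [-1.0, 0.001, -0.002]]
```

Call:
{"name": "send_rows", "arguments": {
  "xyz": [
    [0.022,0.001,0.0],
    [0.022,0,0],
    [0.022,0,0],
    [0.016,0,0],
    [0,0,0]
  ],
  "angular": [
    [0,0,0],
    [0,0,0],
    [0,0,0],
    [0,0,0],
    [0,0,0]
  ],
  "claw": [100,100,100,100,100]
}}

```text
clock: 3.17
tool_pos: [550.4, 255.7, 254.9]
eef_rot: [173.5, 89.6, -168.2]
contact_force: [0.4, -0.2, -0.7]
grip_width: 94.3
```

Call:
{"name": "send_rows", "arguments": {
  "xyz": [
    [0,0,0],
    [0,0,0],
    [0,0,0],
    [0,0,0],
    [0,0,0]
  ],
  "angular": [
    [0,0,0],
    [0,0,0],
    [0,0,0],
    [0,0,0],
    [0,0,0]
  ],
  "claw": [10,10,10,10,10],
  "force": 30
}}

```text
clock: 3.58
tool_pos: [554.3, 255.3, 259.6]
eef_rot: [3.4, 89.9, 21.7]
contact_force: [-0.2, -0.8, -0.4]
grip_width: 63.8
```

Call:
{"name": "send_rows", "arguments": {
  "xyz": [
    [0,0,0],
    [0,0,0],
    [0,0,0],
    [0,0,0],
    [0,0,0]
  ],
  "angular": [
    [0,0,0],
    [0,0,0],
    [0,0,0],
    [0,0,0],
    [0,0,0]
  ],
  "claw": [10,10,10,10,10]
}}

```text
clock: 4.0
tool_pos: [553.9, 255.0, 258.5]
eef_rot: [97.0, 90.0, 115.3]
contact_force: [-1.0, 3.0, 2.4]
grip_width: 30.8
```

Call:
{"name": "send_rows", "arguments": {
  "xyz": [
    [0,0,0],
    [0,0,0],
    [0,0,0]
  ],
  "angular": [
    [0,0,0],
    [0,0,0],
    [0,0,0]
  ],
  "claw": [10,10,10]
}}

```text
clock: 4.25
tool_pos: [553.7, 256.0, 258.7]
eef_rot: [75.6, 89.9, 94.0]
contact_force: [-0.6, 3.6, 1.9]
grip_width: 26.3
```

Call:
{"name": "send_rows", "arguments": {
  "xyz": [
    [-0.01,0,0],
    [-0.02,0,0],
    [-0.02,0,0],
    [-0.02,0,0],
    [-0.02,0,0]
  ],
  "angular": [
    [0,0,0],
    [0,0,0],
    [0,0,0],
    [0,0,0],
    [0,0,0]
  ],
  "claw": [10,10,10,10,10]
}}

```text
clock: 4.67
tool_pos: [553.8, 253.8, 348.9]
eef_rot: [-134.9, 89.8, -116.7]
contact_force: [0.4, -0.5, -4.2]
grip_width: 26.1
```

Run:
```python
from h import *
p=eyes.read_camera("side"); cv2.imwrite("pics/side1.png",p["pixels"][:,:,::-1])
plan([557,-159.5,345],1)
```

```text
pos [555.5 254.4 353.4] yaw 108.27 q [ 18.2  16.5  64.8  -0.1  98.3 -90.1] F [ 0.1 -0.1 -0.5] w 26.0 t 4.7167
shift mm tool [   8.4 -393.5 -128.4] world [   1.5 -413.9   -8.4] rot [107.27   0.35  -0.25]
[[0.006, -0.314, 0.95], [0.0, 0.95, 0.314], [-1.0, -0.002, 0.006]]
```

View pics/side1.png

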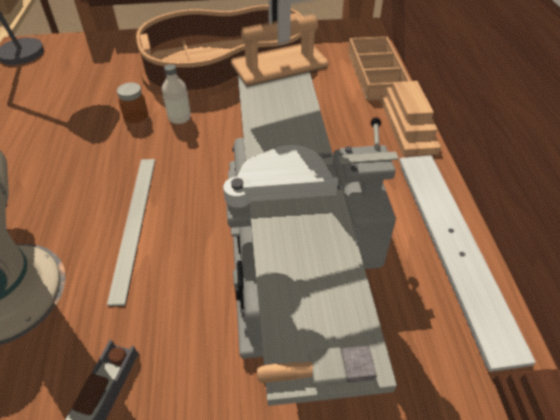

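The block hangs level in the gripper at (280,60) and the outfeed table is clear apart from the spanner. Next I carry it across.

Call:
{"name": "send_rows", "arguments": {
  "xyz": [
    [0,-0.02,-0.0065],
    [0,-0.03,-0.01],
    [0,-0.03,-0.01],
    [0,-0.03,-0.01],
    [0,-0.03,-0.01]
  ],
  "angular": [
    [0,0,0],
    [0,0,0],
    [0,0,0],
    [0,0,0],
    [0,0,0]
  ],
  "claw": [10,10,10,10,10]
}}

```text
clock: 5.13
tool_pos: [553.1, 105.4, 347.4]
eef_rot: [-154.0, 89.9, -135.7]
contact_force: [-0.2, 0.5, -3.3]
grip_width: 25.6
```

Call:
{"name": "send_rows", "arguments": {
  "xyz": [
    [0,-0.03,-0.01],
    [0,-0.03,-0.01],
    [0,-0.03,-0.01],
    [0,-0.03,-0.01],
    [0,-0.03,-0.01]
  ],
  "angular": [
    [0,0,0],
    [0,0,0],
    [0,0,0],
    [0,0,0],
    [0,0,0]
  ],
  "claw": [10,10,10,10,10]
}}

```text
clock: 5.55
tool_pos: [552.5, -52.9, 347.5]
eef_rot: [-169.7, 89.9, -151.4]
contact_force: [0.4, -0.5, -3.6]
grip_width: 26.2
```

Call:
{"name": "send_rows", "arguments": {
  "xyz": [
    [0,-0.03,-0.01],
    [0,-0.03,-0.01],
    [0,-0.03,-0.01],
    [0,-0.02,-0.005],
    [0,0,0]
  ],
  "angular": [
    [0,0,0],
    [0,0,0],
    [0,0,0],
    [0,0,0],
    [0,0,0]
  ],
  "claw": [10,10,10,10,10]
}}

```text
clock: 5.97
tool_pos: [554.1, -171.6, 346.7]
eef_rot: [-147.3, 89.7, -129.3]
contact_force: [0.4, -0.6, -3.7]
grip_width: 26.8
```

Call:
{"name": "send_rows", "arguments": {
  "xyz": [
    [0,0,0],
    [0,0,0],
    [0,0,0],
    [0,0,0],
    [0,0,0]
  ],
  "angular": [
    [4,0,0],
    [7,0,0],
    [7,0,0],
    [7,0,0],
    [7,0,0]
  ],
  "claw": [10,10,10,10,10]
}}

```text
clock: 6.38
tool_pos: [554.1, -165.8, 347.5]
eef_rot: [-170.5, 89.9, 175.5]
contact_force: [0.1, -0.0, -3.7]
grip_width: 26.3
```

Call:
{"name": "send_rows", "arguments": {
  "xyz": [
    [0,0,0],
    [0,0,0],
    [0,0,0],
    [0,0,0],
    [0,0,0]
  ],
  "angular": [
    [7,0,0],
    [7,0,0],
    [7,0,0],
    [7,0,0],
    [7,0,0]
  ],
  "claw": [10,10,10,10,10]
}}

```text
clock: 6.8
tool_pos: [554.1, -165.7, 347.5]
eef_rot: [-135.2, 89.9, 175.8]
contact_force: [0.9, 0.5, -3.2]
grip_width: 26.3
```

Call:
{"name": "send_rows", "arguments": {
  "xyz": [
    [0,0,0],
    [0,0,0],
    [0,0,0],
    [0,0,0],
    [0,0,0]
  ],
  "angular": [
    [7,0,0],
    [7,0,0],
    [7,0,0],
    [7,0,0],
    [7,0,0]
  ],
  "claw": [10,10,10,10,10]
}}

```text
clock: 7.22
tool_pos: [554.1, -165.7, 347.5]
eef_rot: [-101.0, 89.9, 174.9]
contact_force: [0.0, -0.2, -3.7]
grip_width: 26.5
```

Call:
{"name": "send_rows", "arguments": {
  "xyz": [
    [0,0,0],
    [0,0,0],
    [0,0,0]
  ],
  "angular": [
    [5.3,0,0],
    [0,0,0],
    [0,0,0]
  ],
  "claw": [10,10,10]
}}

```text
clock: 7.47
tool_pos: [554.4, -165.7, 347.8]
eef_rot: [-98.7, 89.9, 172.5]
contact_force: [-0.1, 0.2, -3.5]
grip_width: 26.1
```

Run:
```python
from h import *
p=eyes.read_camera("side"); cv2.imwrite("pics/side2.png",p["pixels"][:,:,::-1])
plan([557,-159.5,258],1)
```

```text
pos [ 554.4 -165.8  347.9] yaw 1.16 q [-23.5  13.8  69.5  -0.   96.9 -24.7] F [-0.2  0.  -3.6] w 26.5 t 7.5167
shift mm tool [89.9  2.8 -6.2] world [  2.6   6.3 -89.9] rot [ 0.16 -0.01  0.07]
[[-0.001, 1.0, 0.02], [0.0, 0.02, -1.0], [-1.0, -0.001, -0.0]]
```

View pics/side2.png

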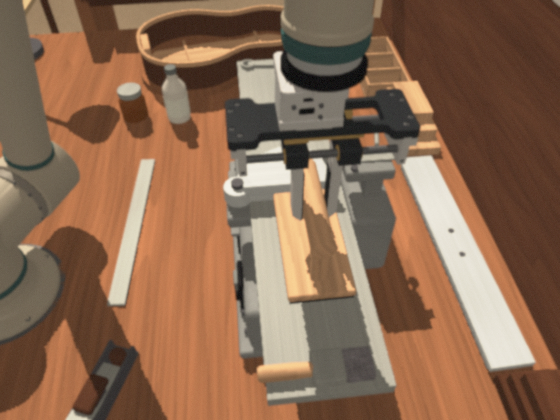

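Run:
```python
from h import *
p=eyes.read_camera("side"); P=cloud(p); u,v=310,270
q=P[225:295,280:350].reshape(-1,3)
g=np.isfinite(q[:,0])&(abs(q[:,2]-P[270,310,2])<40); q=q[g]
for v in (215,235,250,270,285,292): print(v,P[v,295:330:10].round(0).tolist())
t=eyes.read_camera("top"); P=cloud(t); cv2.imwrite("pics/top2.png",t["pixels"][:,:,::-1])
```

```text
215 [[532.0, -175.0, 358.0], [542.0, -187.0, 370.0], [551.0, -195.0, 378.0], [562.0, -193.0, 375.0]]
235 [[535.0, -161.0, 305.0], [547.0, -161.0, 304.0], [547.0, -221.0, 376.0], [558.0, -222.0, 377.0]]
250 [[532.0, -183.0, 304.0], [544.0, -186.0, 306.0], [546.0, -235.0, 369.0], [556.0, -235.0, 368.0]]
270 [[529.0, -213.0, 306.0], [540.0, -215.0, 306.0], [549.0, -231.0, 327.0], [560.0, -230.0, 325.0]]
285 [[527.0, -233.0, 305.0], [538.0, -234.0, 305.0], [549.0, -235.0, 305.0], [560.0, -237.0, 305.0]]
292 [[526.0, -242.0, 304.0], [537.0, -243.0, 305.0], [548.0, -245.0, 305.0], [559.0, -246.0, 305.0]]
```

View pics/top2.png

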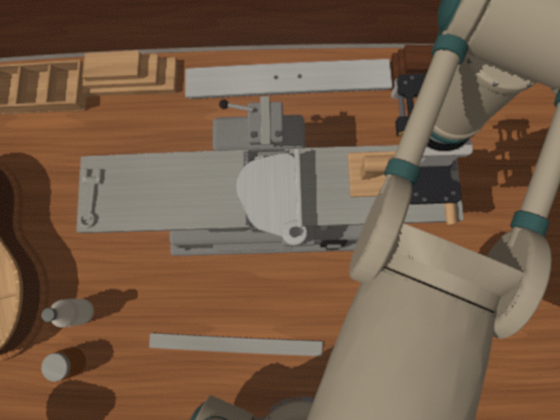

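Sole reads z≈305 along its whole length, so the block is level and lengthwise over the infeed table. Lowering.

Call:
{"name": "send_rows", "arguments": {
  "xyz": [
    [0.015,0.003,-0.006],
    [0.02,0,0],
    [0.02,0,0],
    [0.02,0,0],
    [0.01,0,0]
  ],
  "angular": [
    [0,0,0],
    [0,0,0],
    [0,0,0],
    [0,0,0],
    [0,0,0]
  ],
  "claw": [10,10,10,10,10]
}}

```text
clock: 8.03
tool_pos: [556.4, -159.4, 260.8]
eef_rot: [-113.0, 89.8, 158.1]
contact_force: [-0.4, 0.1, -4.2]
grip_width: 26.2
```

Call:
{"name": "send_rows", "arguments": {
  "xyz": [
    [0.002,0,0],
    [0.002,0,0],
    [0.0015,0,0],
    [0,0,0],
    [0,0,0]
  ],
  "angular": [
    [0,0,0],
    [0,0,0],
    [0,0,0],
    [0,0,0],
    [0,0,0]
  ],
  "claw": [10,10,10,10,10]
}}

```text
clock: 8.45
tool_pos: [558.2, -160.3, 259.0]
eef_rot: [67.1, 89.9, -21.9]
contact_force: [1.1, 0.1, -4.1]
grip_width: 25.8
```

Call:
{"name": "send_rows", "arguments": {
  "xyz": [
    [0.001,0,0],
    [0,0,0],
    [0,0,0]
  ],
  "angular": [
    [0,0,0],
    [0,0,0],
    [0,0,0]
  ],
  "claw": [10,10,10]
}}

```text
clock: 8.7
tool_pos: [557.8, -160.0, 257.3]
eef_rot: [72.0, 90.0, -17.0]
contact_force: [0.2, 0.6, -4.1]
grip_width: 25.9
```

Call:
{"name": "send_rows", "arguments": {
  "xyz": [
    [0.001,0,0],
    [0,0,0],
    [0,0,0]
  ],
  "angular": [
    [0,0,0],
    [0,0,0],
    [0,0,0]
  ],
  "claw": [10,10,10]
}}

```text
clock: 8.95
tool_pos: [558.0, -160.0, 256.6]
eef_rot: [78.8, 89.9, -10.2]
contact_force: [0.6, 0.5, -0.4]
grip_width: 26.3
```

Call:
{"name": "send_rows", "arguments": {
  "xyz": [
    [0.0005,0,0],
    [0,0,0],
    [0,0,0],
    [0,0,0],
    [0,0,0]
  ],
  "angular": [
    [0,0,0],
    [0,0,0],
    [0,0,0],
    [0,0,0],
    [0,0,0]
  ],
  "claw": [10,50,90,90,90]
}}

```text
clock: 9.37
tool_pos: [557.6, -160.1, 255.5]
eef_rot: [-26.4, 90.0, -115.4]
contact_force: [1.1, 0.0, -0.3]
grip_width: 49.4
```

Call:
{"name": "send_rows", "arguments": {
  "xyz": [
    [0,0,0],
    [0,0,0],
    [0,0,0],
    [0,0,0],
    [0,0,0]
  ],
  "angular": [
    [0,0,0],
    [0,0,0],
    [0,0,0],
    [0,0,0],
    [0,0,0]
  ],
  "claw": [90,90,90,90,90]
}}

```text
clock: 9.78
tool_pos: [557.7, -160.0, 255.4]
eef_rot: [-153.3, 90.0, 117.7]
contact_force: [0.6, -0.1, -0.5]
grip_width: 82.4
```

Call:
{"name": "send_rows", "arguments": {
  "xyz": [
    [-0.01,0,0],
    [-0.02,0,0],
    [-0.02,0,0],
    [-0.02,0,0],
    [-0.02,0,0]
  ],
  "angular": [
    [0,0,0],
    [0,0,0],
    [0,0,0],
    [0,0,0],
    [0,0,0]
  ],
  "claw": [90,90,90,90,90]
}}

```text
clock: 10.2
tool_pos: [557.7, -160.0, 347.3]
eef_rot: [73.6, 90.0, -15.4]
contact_force: [-0.9, 0.6, -0.0]
grip_width: 84.7
```

Run:
```python
from h import *
for n in("top","side"):
    P=np.load(n+"P.npy").reshape(-1,3)
    m=(P[:,0]>485)&(P[:,0]<600)&(P[:,1]>-40)&(P[:,1]<40)&(P[:,2]>230)&(P[:,2]<248); q=P[m]
    print(n,m.sum(),rect(q[:,:2]),np.percentile(q[:,1],[2,50,98]),np.polyfit(q[:,0],q[:,1],1),np.median(q[:,2]))
    m=(P[:,0]>430)&(P[:,0]<490)&(P[:,1]>-40)&(P[:,1]<50)&(P[:,2]>225)&(P[:,2]<270); q=P[m]
    print("boss",m.sum(),rect(q[:,:2]),np.percentile(q[:,2],[5,50,95]))
p=eyes.read_camera("side"); cv2.imwrite("pics/side3.png",p["pixels"][:,:,::-1]); P=cloud(p)
m=(P[...,0]>500)&(P[...,0]<620)&(P[...,1]>-270)&(P[...,1]<-60)&(P[...,2]>208)&(P[...,2]<222); q=P[m]
print("sole",m.sum(),rect(q[:,:2]),np.percentile(q[:,2],[2,50,98]))
```

```text
top 295 ((541.9887084960938, -0.12646198272705078), (16.496376037597656, 114.2147216796875), 86.21760559082031) [-5.2840252  -0.78091264  4.34298383] [ 0.00881778 -5.42878915] 239.2045076037091
boss 487 ((464.60546875, 8.279258728027344), (45.15440368652344, 44.509132385253906), 16.215211868286133) [228.2139748  231.31634577 239.83080271]
side 495 ((542.42822265625, 1.203981876373291), (114.21977996826172, 11.722748756408691), 0.914086639881134) [-3.56314267 -0.4126229   6.52139891] [ 0.01550779 -8.0722574 ] 236.37204767285812
boss 512 ((463.4699401855469, 10.955034255981445), (44.50703430175781, 47.58749008178711), 23.493837356567383) [226.25931958 229.28857729 237.52218942]
sole 3945 ((558.2603759765625, -174.0965118408203), (78.40723419189453, 192.63107299804688), 1.0725829601287842) [209.98712364 213.21457306 215.64650526]
```

View pics/side3.png

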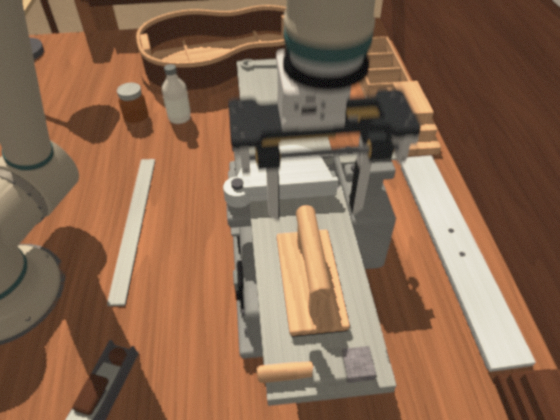

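The block stands flat, released, at about (310,270) px, lengthwise, with the brush undisturbed. Next: close the fingers, move in front of the rib and go down.

Call:
{"name": "send_rows", "arguments": {
  "xyz": [
    [0,0.002,-0.02],
    [0,0.003,-0.03],
    [0,0.003,-0.03],
    [0,0.003,-0.03],
    [0,0.003,-0.02]
  ],
  "angular": [
    [0,0,0],
    [0,0,0],
    [0,0,0],
    [0,0,0],
    [0,0,0]
  ],
  "claw": [0,0,0,0,0]
}}

```text
clock: 10.67
tool_pos: [569.1, -27.3, 345.7]
eef_rot: [166.4, 89.9, 77.5]
contact_force: [-0.4, 0.1, -0.7]
grip_width: 54.8
```

Call:
{"name": "send_rows", "arguments": {
  "xyz": [
    [0,0,0],
    [0,0,0],
    [0,0,0],
    [0,0,0],
    [0,0,0]
  ],
  "angular": [
    [0,0,0],
    [0,0,0],
    [0,0,0],
    [0,0,0],
    [0,0,0]
  ],
  "claw": [0,0,0,0,0]
}}

```text
clock: 11.08
tool_pos: [569.3, -31.0, 345.4]
eef_rot: [-24.6, 90.0, -113.6]
contact_force: [-0.0, 0.1, -0.0]
grip_width: 21.1
```

Call:
{"name": "send_rows", "arguments": {
  "xyz": [
    [0,0,0],
    [0,0,0],
    [0,0,0],
    [0,0,0],
    [0,0,0]
  ],
  "angular": [
    [0,0,0],
    [0,0,0],
    [0,0,0],
    [0,0,0],
    [0,0,0]
  ],
  "claw": [0,0,0,0,0]
}}

```text
clock: 11.5
tool_pos: [569.4, -29.9, 345.5]
eef_rot: [119.5, 90.0, 30.5]
contact_force: [0.2, 0.1, -0.3]
grip_width: 0.2
```

Run:
```python
from h import *
plan([569.6,-27,214],1)
p=eyes.read_camera("side"); cv2.imwrite("pics/side4.png",p["pixels"][:,:,::-1]); 
p=eyes.read_camera("top"); cv2.imwrite("pics/top4.png",p["pixels"][:,:,::-1]);
```

```text
pos [569.4 -29.9 345.5] yaw 1.0 q [-10.   12.9  70.9   0.   96.2 -11. ] F [ 0.2  0.1 -0.3] w 0.2 t 11.5
shift mm tool [131.5   0.2  -2.9] world [   0.2    2.9 -131.5] rot [ 0.   -0.   -0.01]
[[0.0, 1.0, 0.017], [0.0, 0.017, -1.0], [-1.0, 0.0, -0.0]]
```

View pics/side4.png

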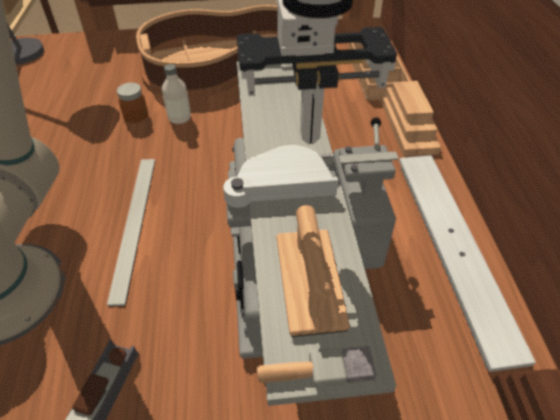

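View pics/top4.png

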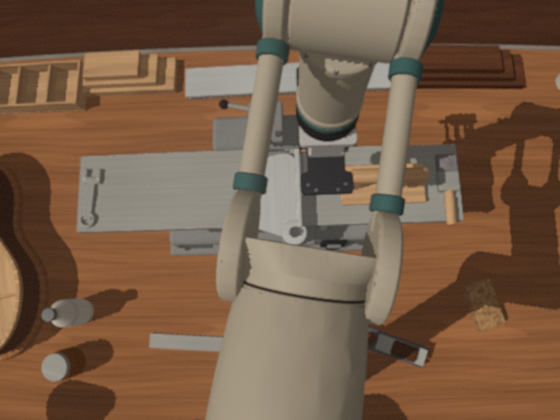

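Closed fingers hang clear between the rib and the block. Descending beside the rib.

Call:
{"name": "send_rows", "arguments": {
  "xyz": [
    [0.025,0,0],
    [0.03,0,0],
    [0.03,0,0],
    [0.03,0,0],
    [0.016,0,0]
  ],
  "angular": [
    [0,0,0],
    [0,0,0],
    [0,0,0],
    [0,0,0],
    [0,0,0]
  ],
  "claw": [0,0,0,0,0]
}}

```text
clock: 12.02
tool_pos: [567.4, -29.3, 211.0]
eef_rot: [-101.7, 89.7, 169.3]
contact_force: [0.0, 0.7, -0.9]
grip_width: 0.3
```

Call:
{"name": "send_rows", "arguments": {
  "xyz": [
    [0,0,-0.005],
    [0,0,-0.005],
    [0,0,0],
    [0,0,0]
  ],
  "angular": [
    [0,0,0],
    [0,0,0],
    [0,0,0],
    [0,0,0]
  ],
  "claw": [0,0,0,0]
}}

```text
clock: 12.35
tool_pos: [570.5, -19.4, 216.4]
eef_rot: [81.4, 89.8, -7.5]
contact_force: [-0.3, -0.5, -0.4]
grip_width: 0.5
```

Call:
{"name": "send_rows", "arguments": {
  "xyz": [
    [0,0,-0.004],
    [0,0,-0.004],
    [0,0,-0.001],
    [0,0,0],
    [0,0,0]
  ],
  "angular": [
    [0,0,0],
    [0,0,0],
    [0,0,0],
    [0,0,0],
    [0,0,0]
  ],
  "claw": [0,0,0,0,0]
}}

```text
clock: 12.77
tool_pos: [569.5, -11.3, 215.1]
eef_rot: [52.9, 89.9, -36.1]
contact_force: [0.9, -1.9, 1.8]
grip_width: 0.5
```

Contact force of about −2 N in y, where the rib should be. Now the arc.

Call:
{"name": "send_rows", "arguments": {
  "xyz": [
    [0,0.0006,-0.0033],
    [0,0.0012,-0.0065],
    [0,0.0012,-0.0065],
    [0,0.0012,-0.0065],
    [0,0.0012,-0.0065]
  ],
  "angular": [
    [-1.75,0,0],
    [-3.5,0,0],
    [-3.5,0,0],
    [-3.5,0,0],
    [-3.5,0,0]
  ],
  "claw": [0,0,0,0,0]
}}

```text
clock: 13.18
tool_pos: [571.3, 18.4, 214.8]
eef_rot: [24.3, 89.9, -48.7]
contact_force: [1.2, -2.7, 2.7]
grip_width: 0.6
```

Call:
{"name": "send_rows", "arguments": {
  "xyz": [
    [0,0.0012,-0.0065],
    [0,0.0012,-0.0065],
    [0,0.0012,-0.0065],
    [0,0.0012,-0.0065],
    [0,0.0012,-0.0065]
  ],
  "angular": [
    [-3.5,0,0],
    [-3.5,0,0],
    [-3.5,0,0],
    [-3.5,0,0],
    [-3.5,0,0]
  ],
  "claw": [0,0,0,0,0]
}}

```text
clock: 13.6
tool_pos: [563.9, 50.2, 214.8]
eef_rot: [6.2, 89.8, -49.3]
contact_force: [2.3, -3.4, 1.9]
grip_width: 0.5
```

```bash
cat >> h.py <<'E'
def gcheck(th_target=70):
    s=observe(); a,M=yaw_of(s); pv=np.array([464,9.]); d=s["tool_pos"][:2]-pv; j=0.97
    r_=np.hypot(*d); ph=np.degrees(np.arctan2(d[1],d[0]))
    off=8.0+14.5
    print("TCP",s["tool_pos"].round(1),"r",r_.round(1),"yaw-j",(a-j).round(2),"guard angle est",(ph+np.degrees(np.arcsin(off/r_))-j).round(2),"F",s["contact_force"].round(1),"in tool",(M.T@s["contact_force"]).round(1),"q",s["q"].round(0),s["clock"])
E
python3 -c "
from h import *
gcheck()
p=eyes.read_camera('side'); cv2.imwrite('pics/side5.png',p['pixels'][:,:,::-1])"
```

```text
TCP [563.9  50.2 214.8] r 108.1 yaw-j 33.54 guard angle est 33.45 F [ 2.3 -3.4  1.9] in tool [-1.9 -0.   4.1] q [ -2.  15.  86.  -0.  79. -36.] 13.6
```

View pics/side5.png

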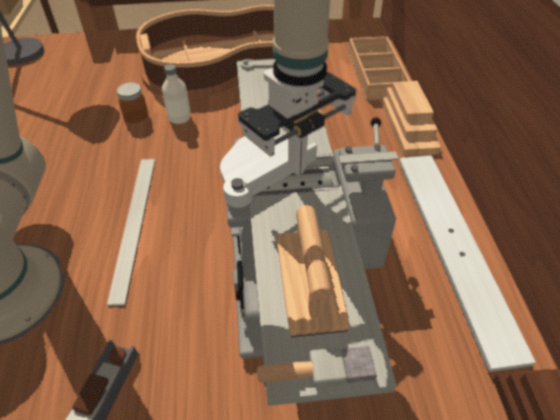

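The guard, with its rib running (240,190)–(315,155), is following at about 33.5°, and the push is square at 4 N. Another 36.5° to go.

Call:
{"name": "send_rows", "arguments": {
  "xyz": [
    [0,0.0012,-0.0065],
    [0,0.0012,-0.0065],
    [0,0.0012,-0.0065],
    [0,0.0012,-0.0065],
    [0,0.0012,-0.0065]
  ],
  "angular": [
    [-3.5,0,0],
    [-3.5,0,0],
    [-3.5,0,0],
    [-3.5,0,0],
    [-3.5,0,0]
  ],
  "claw": [0,0,0,0,0]
}}

```text
clock: 14.07
tool_pos: [547.4, 78.1, 214.8]
eef_rot: [-4.9, 89.8, -42.9]
contact_force: [2.6, -4.7, 2.0]
grip_width: 0.3
```

Call:
{"name": "send_rows", "arguments": {
  "xyz": [
    [0,0.0012,-0.0065],
    [0,0.0012,-0.0065],
    [0,0.0012,-0.0065],
    [0,0.0012,-0.0065],
    [0,0.0006,-0.0033]
  ],
  "angular": [
    [-3.5,0,0],
    [-3.5,0,0],
    [-3.5,0,0],
    [-3.5,0,0],
    [-1.75,0,0]
  ],
  "claw": [0,0,0,0,0]
}}

```text
clock: 14.48
tool_pos: [525.5, 98.3, 214.8]
eef_rot: [-13.5, 89.8, -35.9]
contact_force: [3.9, -5.4, 0.1]
grip_width: 0.6
```

Call:
{"name": "send_rows", "arguments": {
  "xyz": [
    [0,0,0],
    [0,0,0],
    [0,0,0]
  ],
  "angular": [
    [0,0,0],
    [0,0,0],
    [0,0,0]
  ],
  "claw": [0,0,0]
}}

```text
clock: 14.73
tool_pos: [526.0, 98.0, 214.8]
eef_rot: [-11.9, 89.8, -34.4]
contact_force: [4.0, -4.9, 0.3]
grip_width: 0.4
```

```bash
python3 -c "
from h import *
gcheck()"
```

```text
TCP [526.   98.  214.8] r 108.5 yaw-j 66.53 guard angle est 66.13 F [ 4.  -4.9  0.3] in tool [-0.2 -3.   5.6] q [  3.  12.  90.  -0.  78. -64.] 14.7333
```

Call:
{"name": "send_rows", "arguments": {
  "xyz": [
    [0,0.0007,-0.0037],
    [0,0.0007,-0.0037],
    [0,0,0],
    [0,0,0],
    [0,0,0]
  ],
  "angular": [
    [-2,0,0],
    [-2,0,0],
    [0,0,0],
    [0,0,0],
    [0,0,0]
  ],
  "claw": [0,0,0,0,0]
}}

```text
clock: 15.15
tool_pos: [519.8, 102.0, 214.8]
eef_rot: [-12.1, 89.8, -30.6]
contact_force: [4.3, -4.9, 1.0]
grip_width: 0.7
```

Run:
```python
from h import *
gcheck()
for n in("side","top"):
    p=eyes.read_camera(n); cv2.imwrite(f'pics/{n}6.png',p['pixels'][:,:,::-1]); P=cloud(p).reshape(-1,3)
    m=(P[:,0]>440)&(P[:,0]<560)&(P[:,1]>30)&(P[:,1]<170)&(P[:,2]>230)&(P[:,2]<243); q=P[m]
    print(n,m.sum(),rect(q[:,:2]) if m.sum()>5 else "")
    if m.sum()>5: print(np.degrees(np.arctan2(*np.polyfit(q[:,1],q[:,0],1)[::-1][1:],1)))
    if n=="side":
        m=(P[:,0]>500)&(P[:,0]<620)&(P[:,1]>-260)&(P[:,1]<-120)&(P[:,2]>208)&(P[:,2]<222); q=P[m]
        print("sole",rect(q[:,:2]),np.percentile(q[:,2],[5,50,95]))
```

```text
TCP [519.8 102.  214.8] r 108.5 yaw-j 70.52 guard angle est 70.02 F [ 4.3 -4.9  1. ] in tool [-1.  -3.3  5.6] q [  4.  11.  91.  -0.  77. -68.] 15.15
side 291 ((503.7740783691406, 70.59032440185547), (91.80055236816406, 28.344257354736328), 71.73418426513672)
25.917828485246698
sole ((558.287841796875, -181.68789672851562), (78.35488891601562, 124.23869323730469), 0.9274572134017944) [211.04503937 213.15810566 214.93616954]
top 12 ((499.22882080078125, 93.48715209960938), (132.67095947265625, 1.5810636281967163), 71.54647064208984)
18.327462843392418
```

View pics/side6.png

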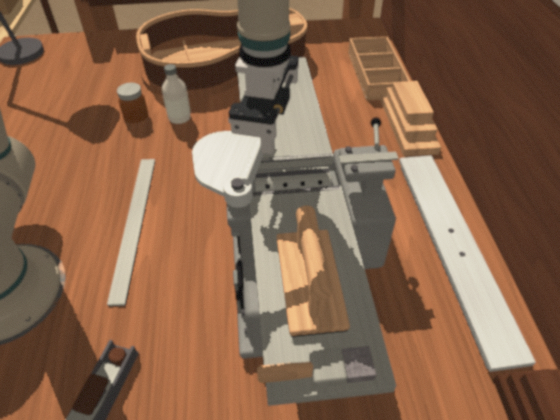

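View pics/top6.png

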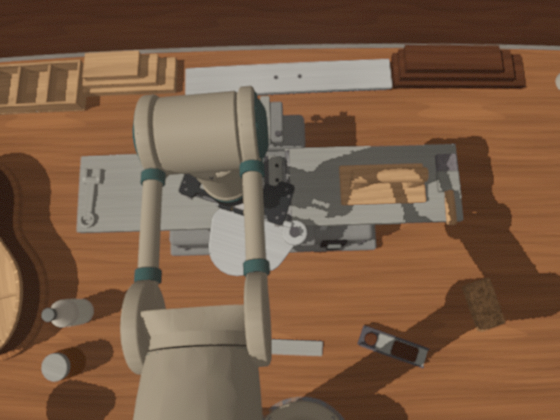

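The two estimates agree: 70.0° from kinematics, and 71.6° minus the 0.97° machine yaw (about 70.6°) from the rib edge in depth. The spring is pressing at about 5.6 N. I'll hold briefly, then hand in.

Call:
{"name": "send_rows", "arguments": {
  "xyz": [
    [0,0,0],
    [0,0,0],
    [0,0,0],
    [0,0,0],
    [0,0,0]
  ],
  "angular": [
    [0,0,0],
    [0,0,0],
    [0,0,0],
    [0,0,0],
    [0,0,0]
  ],
  "claw": [0,0,0,0,0]
}}

```text
clock: 15.67
tool_pos: [519.9, 102.0, 214.8]
eef_rot: [-11.4, 89.8, -29.9]
contact_force: [3.8, -4.3, 0.5]
grip_width: 0.3
```

Call:
{"name": "send_rows", "arguments": {
  "xyz": [
    [0,0,0],
    [0,0,0],
    [0,0,0],
    [0,0,0],
    [0,0,0]
  ],
  "angular": [
    [0,0,0],
    [0,0,0],
    [0,0,0],
    [0,0,0],
    [0,0,0]
  ],
  "claw": [0,0,0,0,0]
}}

```text
clock: 16.08
tool_pos: [519.9, 102.0, 214.8]
eef_rot: [-11.6, 89.8, -30.1]
contact_force: [3.7, -4.7, 0.3]
grip_width: 0.5
```

```bash
python3 -c "
from h import *
gcheck()
print(order.job_done())"
```

```text
TCP [519.9 102.  214.8] r 108.5 yaw-j 70.51 guard angle est 69.98 F [ 3.7 -4.7  0.3] in tool [-0.3 -3.3  5. ] q [  4.  11.  91.  -0.  77. -68.] 16.0833
the job is handed in; nothing more can be done
None
```

The outfeed table is clear of the push block, and I handed the job in at about 16 s with the arm still holding the guard open at 70°. No verdict was reported.

- **Push block:** I lifted it by its grip bar and set it lengthwise on the infeed table, about 220 mm from the cutterhead, then let it go. The last picture shows it standing flat, with its sole top at about 213 mm (side-camera depth), about what a block 16 mm thick on that table should give.
- **Guard:** I pushed it open by the rib with the fingers closed. The arm's position gives 70.0° and the rib's edge in the depth picture gives about 70.6°. The force was steady at about 5 N square to the rib, plus about 3 N sideways along it.
- **Cutterhead and bystanders:** The fingertips passed about 16 mm above the cutterhead by calculation. The spanner was hidden behind the arm in the last pictures. The other bystanders looked unmoved, but I did not measure any of them.
- **Checks that disagreed:** One line fit to the rib in the last picture gave 64°. It covered a patch 28 mm wide, not just the rib, so I set it aside. The two cameras also differ by about 2 mm in height, which is within their stated calibration.

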